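# Wedge the three-wheeled buggy level

### The job

The model buggy has one front wheel off and leans on that bare hub, with the opposite rear wheel in the air. Push the larger of the two wooden wedges, thin end first, flat on the counter and square to the chassis, under the long side edge of the chassis plate just behind the missing wheel until the buggy sits level and the lifted rear wheel stands firmly on the counter again, and leave it there. Do not shove the buggy along the counter or wedge it so high that it tips the other way, and leave everything else where it lies.

Things in the scene. Friction and masses are not known exactly. Their poses are not given: they have to be found in the camera images.
- chassis: Buggy's metal chassis plate, 180 x 116 x 4 mm. Origin: middle of its underside; x to the nose (roughly towards the robot), y to the buggy's left, z up. Level, its underside is 17 to 25 mm above the counter: rigid struts set this, differently each time. It starts leaning 0.137 rad, front left corner down. Lifting that corner is easy until the rear right wheel is down, then about 3 times harder.
- sill (a point): Point on the lower left edge of the chassis plate, 50 mm ahead of the plate's middle and 58 mm to its left (chassis frame 50, 58, 0 mm), where the wedge goes in. The edge runs straight along the chassis x from -90 to +90 mm. At the start it is some 10 mm lower than when the buggy (1.3 kg) is level.
- bare_hub (a point): Outer end of the front left hub, where the wheel is off: 142 mm ahead of the plate's middle, 104 mm to its left; the hub and its arm reach 24 mm further back and 22 mm further out.
- rear_right_wheel: Rear right wheel, 85 mm in diameter, 36 mm wide, in the air at the start by about 23 mm. Origin: wheel centre (42.5 mm above the counter when it stands), 142 mm behind the plate's middle, 107 mm to its right; y along the axle.
- wedge: The larger of two plain wooden wedges: 180 mm long, 42 mm wide, 3.5 mm thick at the thin end rising evenly to 32 mm, 100 g. Lies flat. Origin: middle of its underside; x to the thin end, z up. Pushing it under takes about 3 to 7 N while the buggy leans, clearly more (7 to 12 N) once the rear right wheel is down, and then the buggy starts to slide along. It stays in when let go.
- wedge_tip (a point): Middle of the lower edge of the larger wedge's thin end, 90 mm from its origin along x.
- wedge_butt (a point): Middle of the upright face at the larger wedge's thick end, 16 mm above the counter, 90 mm from its origin along -x.
- shim: The smaller wooden wedge, too thin for this job: 130 mm long, 36 mm wide, 3 mm rising to 15 mm. Lies flat; the two wedges' places are swapped at random. Origin: middle of its underside; x to the thin end. Leave it alone.
- loose_wheel: The wheel taken off, lying flat, 85 mm in diameter, 30 mm high. Origin: middle of its underside. Leave it alone.
- screwdriver: Screwdriver, 190 mm long, 26 mm thick, lying. Origin: middle of its length, on the counter; x to the blade. Leave it alone.
- tape_roll: Roll of black tape, 96 mm across, 19 mm high, lying flat. Origin: centre of its underside. Leave it alone.
- shock: Shock absorber with its spring, 140 mm long, 23 mm thick, lying. Origin: middle, on the counter. Leave it alone.
Mind the look-alikes: they are no part of the job. Leave any turquoise or white look-alike of the wedge alone.

How it is judged:
By the outcome, as a careful person would: the job done as asked, in the order asked, and still so for the second after the job is handed in, with the robot touching nothing.
It also fails if it takes over 56 s, if anything falls off the work surface, if the arm or the gripper's body presses on something with over 40 N, if the wrist force passes 120 N, or if a joint passes its speed limit or range.

### The arm

A 6-joint arm with a two-finger parallel gripper is mounted at the origin on the work surface. World frame = base frame: x ahead of the robot, y to its left, z up, the work surface at z = 0. Lengths are in m, angles in rad, forces in N, time in s.
With the tool pointing down it reaches from about 0.35 to 0.775 m from the base axis. Payload 7.3 kg.
Tool frame: the origin (TCP) lies at the very end of the fingers, on their centre line; the grasp point (between the pads) lies 19 mm behind it; z points along the fingers, y is the line along which they close (so a half turn about z gives the same grasp; the last joint's range is limited). The gripper opens to 92 mm and grips with 3 to 60 N. Pads are 19 mm wide; open, the fingers measure 130 mm over their backs; the gripper's body (75 mm by 190 mm) begins 47 mm behind the grasp point.
Start: joints at [-1.424, 0.342, 1.524, -0, 1.275, -0.146], TCP at [0.152, -0.503, 0.227] pointing down, gripper open.
Joint ranges: [-2.53, 2.53], [-0.77, 2.02], [0.04, 2.7], [-1, 4.14], [0.28, 2.66], [-3.11, 3.11]. Speed limits (rad/s): [2.57, 2.57, 3.14, 3.14, 3.14, 3.14].

### API

Orientations are given as [roll, pitch, yaw] about the fixed x, y, z axes, in that order (R = Rz(yaw) Ry(pitch) Rx(roll)).
In Python, from cell import * gives the robot as it stands.
- The arm moves only by the tool step_arm, never from a script. Its argument "commands" is a list of rows, each a list of 7 numbers: the opening, from 0 (shut) to 1 (fully open), then the shift along the world's x, y, z in cm, then the turn, a rotation vector about the world's x, y, z in rad. A call has 1 to 5 rows; each row is the pose to reach, as a shift and turn from the pose commanded when the call began; what a row does not reach only later rows make up. A row lasts 1/12 s, in which the tool goes at most 41.7 mm and 7.16 degrees, less where a joint would pass 70% of its speed; a pose out of reach is approached as far as the arm can. A call with a gripper value outside its range is refused whole. The fingers move at their own pace and stop on an object; "grip_force" is the grip in N (left out, the last holds). Time passes only in rows, so rows that repeat a pose let the fingers close. It gives the time, the measured TCP pose, the force, the opening and the grip force at its end, in the units of the state.
- observe(): the state, without advancing time (a new reading comes with each control period).
- read_camera(name): name is "side" or "top" or "wrist"; returns the picture (400x640x3 uint8, red, green, blue); there is no depth.
- camera_model(name): a dict with "vfov" (degrees; the focal length in pixels is half the picture's height over the tangent of half this angle, whatever the lens; pixels are square), "cx", "cy" (the principal point, pixels), "k1" (the pictures are not rectified: a ray, as slopes to the right and down, at radius r is drawn at 1 + k1 r^2 times it, then the intrinsics apply), "world_to_cam" (4x4, takes a point from world to camera coordinates). Camera axes: x right, y up, looking along -z (the intrinsics and any distortion apply to the point x, -y, -z); pixel columns grow to the right and rows downward; lengths in m; the calibration is good to about 2 mm. A picture is of the moment at which its call begins: read the wrist's pose just before it. camera_model takes no time and is no camera call; for the wrist camera it gives the pose at the moment of the call.
- hand_in(): hands the job in; it is judged then, once.
The state is a dict: "time": time; "qpos": joint angles; "qvel": joint speeds; "joint_efforts": joint torques, N m; "tool_pos": TCP position; "tool_rot": TCP orientation; "contact_force": force on the tool from outside, world axes, zero at the start; "torque": the same for the moment, N m; "opening": finger opening in m; "grip_force": force on a finger pad.
Only numpy, scipy, OpenCV 4.12 (cv2) and the standard library are available. Lean on these libraries where they do the work, as an engineer would, in place of code of your own. Each camera call takes 0.05 s, during which the arm holds its last target. There are 200 camera calls.

## Working session

There is one attempt and no reset: what is moved stays moved. The work goes in short steps, Python scripts to look and compute and a tool call to move; the robot and the scene stay as the last step left them, time stands still between calls to the robot, and variables do not carry over. Pictures are saved under pics/ and viewed, at most 10 in all, crops included, and the job is handed in when it is done.

Besides the shell and the picture viewer there is one more tool, called by a JSON object that holds its "op" and its "data". step_arm: Moves the arm, as the interface text tells. Its arguments: {"type":"object","properties":{"commands":{"type":"array"},"grip_force":{"type":"number"}},"required":["commands"]}

```bash
mkdir -p pics; cat > h.py <<'E'
from cell import *
import numpy as np, cv2
def ray(m,u,v):
    f=200/np.tan(np.radians(m["vfov"])/2)
    d=np.array([(u-m["cx"])/f,(v-m["cy"])/f]); s=d.copy()
    for _ in range(30): s=d/(1+m["k1"]*(s@s))
    T=np.array(m["world_to_cam"]); R=T[:3,:3]
    return -R.T@T[:3,3], R.T@np.array([s[0],-s[1],-1.])
def onz(m,u,v,z=0):
    c,d=ray(m,u,v); return c+d*(z-c[2])/d[2]
def proj(m,p):
    f=200/np.tan(np.radians(m["vfov"])/2)
    T=np.array(m["world_to_cam"]); q=T[:3,:3]@np.array(p)+T[:3,3]
    s=np.array([q[0],-q[1]])/-q[2]; s=s*(1+m["k1"]*(s@s)); return s*f+[m["cx"],m["cy"]]
def snap(n,f):
    i=np.array(read_camera(n)); cv2.imwrite("pics/"+f,i[:,:,::-1]); return i
E
python3 - <<'E'
from h import *
for n in("top","side"):
    snap(n,n+"0.png"); m=camera_model(n); c,d=ray(m,320,200); print(n,m["vfov"],m["k1"],c.round(3),d.round(3))
print(observe())
E
```

```text
top 43.577676779305925 -0.1062476377330648 [ 0.376 -0.019  1.674] [ 0.076 -0.024 -0.997]
side 44.42652269237363 -0.07822829339390185 [-0.259 -0.857  1.452] [ 0.44   0.453 -0.775]
{'time': 0.1, 'qpos': array([-1.42399829e+00,  3.42666580e-01,  1.52491161e+00,  6.34167020e-06,
        1.27537801e+00, -1.46030052e-01]), 'qvel': array([-7.17998837e-04, -2.38372293e-03, -1.79282443e-03, -6.82976976e-05,
        3.07598571e-04, -9.07568429e-04]), 'joint_efforts': array([ 3.09971118e-03, -4.32003522e+01, -2.44695210e+01,  7.21084583e-02,
        5.26239944e-02, -4.97244434e-05]), 'tool_pos': array([ 0.15150316, -0.50229749,  0.22611087]), 'tool_rot': array([-3.14024450e+00, -2.04411470e-04,  2.92826096e-01]), 'contact_force': array([ 0.93098911, -0.52645938, -0.23404719]), 'torque': array([-0.05175181,  0.03735925, -0.01740777]), 'grip_force': 0.0, 'opening': 0.09168258024021576}
```

View pics/top0.png

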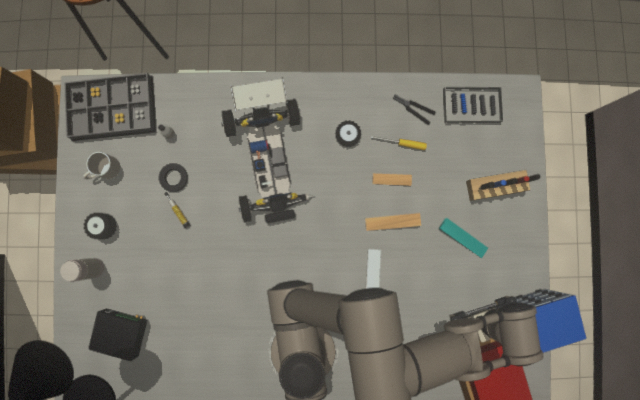

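View pics/side0.png

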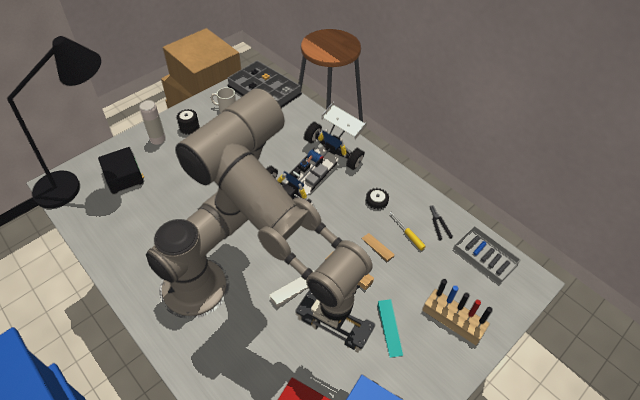

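```bash
python3 - <<'E'
import cv2,numpy as np
i=cv2.imread("pics/top0.png")
cv2.imwrite("pics/c1.png",cv2.resize(i[80:260,225:425],None,fx=4,fy=4,interpolation=cv2.INTER_CUBIC)[:600*1,:])
from h import *
m=camera_model("top")
hsv=cv2.cvtColor(i,cv2.COLOR_BGR2HSV)
k=cv2.inRange(hsv,(8,70,90),(20,255,255)); k[:, :355]=0; k[:, 435:]=0;k[:165]=0;k[250:]=0
for c in cv2.findContours(k,cv2.RETR_EXTERNAL,cv2.CHAIN_APPROX_NONE)[0]:
    if cv2.contourArea(c)<80: continue
    r=cv2.minAreaRect(c); b=cv2.boxPoints(r); print(r,b.round(1).tolist())
    for p in b: print(onz(m,*p,0.01).round(4), onz(m,*p,0.032).round(4))
    # brightness
E
```

```text
((392.84161376953125, 221.58653259277344), (13.178464889526367, 55.13148880004883), 84.5596694946289) [[364.79998779296875, 217.60000610351562], [419.70001220703125, 212.39999389648438], [420.8999938964844, 225.5], [366.0, 230.8000030517578]]
[ 0.4434 -0.2087  0.01  ] [ 0.4425 -0.2062  0.032 ]
[ 0.4597 -0.3943  0.01  ] [ 0.4586 -0.3893  0.032 ]
[ 0.4156 -0.3976  0.01  ] [ 0.4151 -0.3926  0.032 ]
[ 0.3997 -0.2124  0.01  ] [ 0.3993 -0.2098  0.032 ]
((391.6589050292969, 179.02635192871094), (39.04877471923828, 11.031180381774902), 2.2906100749969482) [[371.8999938964844, 183.8000030517578], [372.3999938964844, 172.6999969482422], [411.3999938964844, 174.3000030517578], [410.8999938964844, 185.3000030517578]]
[ 0.557  -0.2344  0.01  ] [ 0.5546 -0.2316  0.032 ]
[ 0.5943 -0.2365  0.01  ] [ 0.5914 -0.2336  0.032 ]
[ 0.5887 -0.3689  0.01  ] [ 0.5859 -0.3643  0.032 ]
[ 0.5513 -0.3666  0.01  ] [ 0.549 -0.362  0.032]
```

View pics/c1.png

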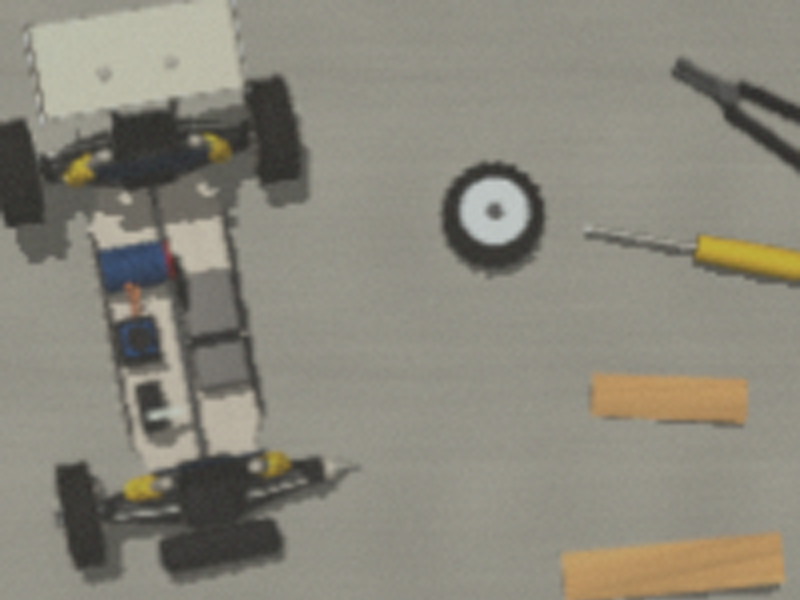

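{"op": "step_arm", "data": {"commands": [[1, 4, 3, 2, 0, 0, 0], [1, 8, 6, 4, 0, 0, 0], [1, 12, 9, 6, 0, 0, 0], [1, 15, 12, 8, 0, 0, 0], [1, 18, 15, 9, 0, 0, 0]]}}

```text
time: 0.52
tool_pos: [0.3029, -0.3796, 0.304]
tool_rot: [3.141, -0.0, 0.292]
contact_force: [-0.1, -0.8, -0.0]
opening: 0.0919
grip_force: 0.0
```

{"op": "step_arm", "data": {"commands": [[1, 3, 3, 1, 0, 0, 0], [1, 6, 6, 2, 0, 0, 0], [1, 9, 9, 3, 0, 0, 0], [1, 12, 12, 3, 0, 0, 0], [1, 14, 14, 3, 0, 0, 0]]}}

```text
time: 0.93
tool_pos: [0.4434, -0.2385, 0.3337]
tool_rot: [3.141, -0.001, 0.294]
contact_force: [-0.2, -1.2, -0.1]
opening: 0.0919
grip_force: 0.0
```

```bash
python3 - <<'E'
from h import *
snap("wrist","w0.png"); m=camera_model("wrist"); c,d=ray(m,320,200); print(m["vfov"],m["k1"],c.round(3),d.round(3)); o=observe(); print(o["time"],o["tool_pos"],o["tool_rot"],o["contact_force"])
E
```

```text
70.14397652786316 0.001281541867259566 [ 0.526 -0.21   0.49 ] [-0.294 -0.092 -0.952]
0.9833 [ 0.44649262 -0.23454474  0.33316778] [-3.13953931 -0.00363373  0.29746646] [ 1.72526784  4.35630155 -0.48264697]
```

View pics/w0.png

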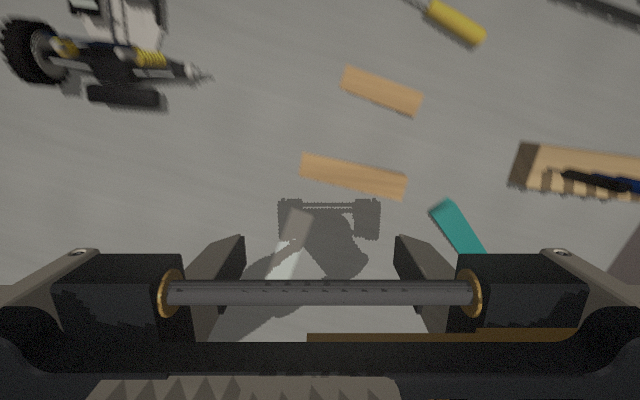

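{"op": "step_arm", "data": {"commands": [[1, 2, 4, 0, 0, 0, 0], [1, 4, 8, 0, 0, 0, 0], [1, 6, 12, 0, 0, 0, 0], [1, 8, 15, 0, 0, 0, 0], [1, 10, 18, 0, 0, 0, 0]]}}

```text
time: 1.4
tool_pos: [0.5422, -0.0585, 0.333]
tool_rot: [-3.141, 0.0, 0.293]
contact_force: [0.5, -0.1, -0.2]
opening: 0.092
grip_force: 0.0
```

{"op": "step_arm", "data": {"commands": [[1, 1, 1, 0, 0, 0, 0], [1, 1, 1, 0, 0, 0, 0], [1, 1, 1, 0, 0, 0, 0]]}}

```text
time: 1.65
tool_pos: [0.5517, -0.0503, 0.3323]
tool_rot: [-3.141, 0.002, 0.295]
contact_force: [-0.8, 0.4, 0.1]
opening: 0.0916
grip_force: 0.0
```

```bash
python3 - <<'E'
from h import *
import pickle
m=camera_model("wrist"); i=snap("wrist","w1.png"); m=camera_model("wrist"); pickle.dump(m,open("m1.pkl","wb")); c,d=ray(m,320,200); print(c.round(3),d.round(3)); o=observe(); print(o["time"],o["tool_pos"],o["tool_rot"],o["contact_force"])
a=cv2.imread("pics/w0.png")[40:220,280:520]; b=i[:260,:,::-1]
a=cv2.resize(a,(400,300),interpolation=cv2.INTER_CUBIC); 
out=np.zeros((600,800,3),np.uint8); out[:300,:400]=a; out[300:,:]=cv2.resize(b[:240],(800,300)); cv2.imwrite("pics/mix.png",out)
E
```

```text
[ 0.631 -0.027  0.489] [-0.298 -0.093 -0.95 ]
1.7 [ 0.55134334 -0.05114755  0.33262103] [-3.14157003e+00  1.42296319e-03  2.93033730e-01] [-0.21916052 -0.04955    -0.37136542]
```

View pics/mix.png

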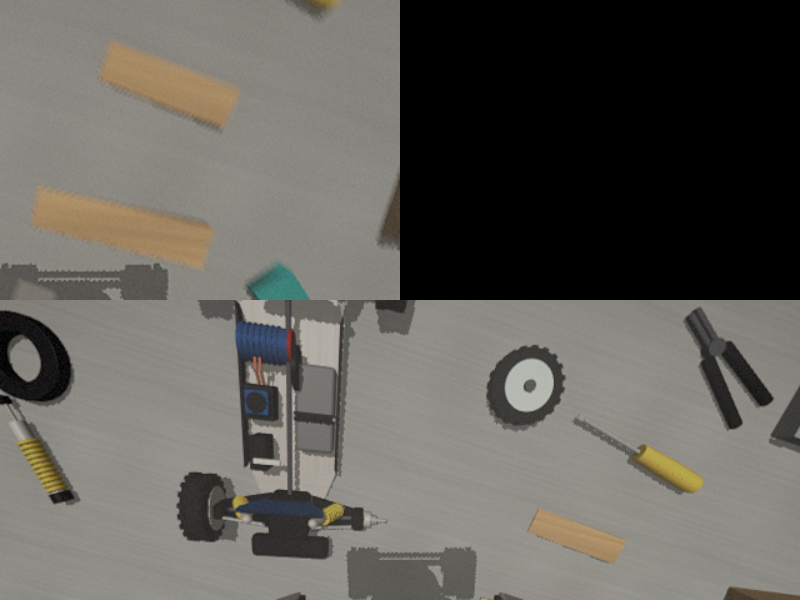

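```bash
python3 - <<'E'
import cv2
i=cv2.imread("pics/w1.png")[0:200,140:340]
i=cv2.resize(i,None,fx=3,fy=3,interpolation=cv2.INTER_CUBIC)
i=cv2.convertScaleAbs(i,alpha=1.5)
cv2.imwrite("pics/c2.png",i)
from h import *
import pickle
m=pickle.load(open("m1.pkl","rb"))
for u,v in[(192,50),(190,140),(272,50),(268,140),(308,176)]: print(u,v,onz(m,u,v,.02).round(4),onz(m,u,v,.035).round(4))
E
```

```text
192 50 [0.6525 0.1762 0.02  ] [0.6519 0.1697 0.035 ]
190 140 [0.5209 0.1587 0.02  ] [0.5244 0.1527 0.035 ]
272 50 [0.6869 0.063  0.02  ] [0.6851 0.0601 0.035 ]
268 140 [0.5576 0.0376 0.02  ] [0.56   0.0356 0.035 ]
308 176 [ 0.5189 -0.0411  0.02  ] [ 0.5225 -0.0407  0.035 ]
```

View pics/c2.png

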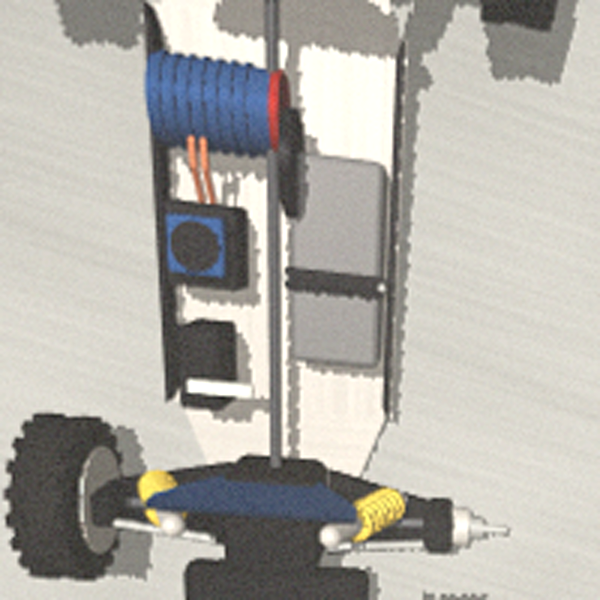

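```bash
python3 - <<'E'
from h import *
import pickle
m=pickle.load(open("m1.pkl","rb"))
F=onz(m,270.3,140.7,.007);B=onz(m,275.7,13.3,.02);H=onz(m,309.3,176.7,.015);R=onz(m,195.5,133,.03)
d=(F-B)[:2];d/=np.linalg.norm(d); l=np.array([-d[1],d[0]])
print(F,B,H,R,"dir",d,"yaw",np.arctan2(d[1],d[0]),"len",np.linalg.norm(F-B))
O=F[:2]-.09*d-.058*l
for n,p in(("H",H),("R",R),("B",B)): print(n,d@(p[:2]-O),l@(p[:2]-O))
S=O+.05*d+.058*l; print("O",O,"sill",S)
# top view check
t=camera_model("top")
for u,v in[(225+262/4,80+420/4),(225+228/4,80+205/4),(225+355/4,80+467/4)]:
    p=onz(t,u,v,.012); print("top",p, d@(p[:2]-O),l@(p[:2]-O))
# wedge in top view: thin tip low, butt top at .032
i=cv2.imread("pics/top0.png"); hsv=cv2.cvtColor(i,cv2.COLOR_BGR2HSV)
k=cv2.inRange(hsv,(8,70,90),(20,255,255))
ys,xs=np.nonzero(k[200:240,360:430]); xs+=360; ys+=200
for x in range(362,424,4): 
    s=ys[xs==x]; print(x,len(s), (s.min(),s.max()) if len(s) else None,end=" ")
w=cv2.imread("pics/w0.png"); hw=cv2.cvtColor(w,cv2.COLOR_BGR2HSV); kw=cv2.inRange(hw,(8,70,60),(22,255,255)); kw[:148]=0;kw[215:]=0;kw[:,:290]=0;kw[:,420:]=0
c=max(cv2.findContours(kw,cv2.RETR_EXTERNAL,cv2.CHAIN_APPROX_NONE)[0],key=cv2.contourArea)
print(cv2.approxPolyDP(c,4,True).reshape(-1,2).tolist())
E
```

```text
[0.55554924 0.03547831 0.007     ] [0.73418042 0.06925681 0.02      ] [ 0.51721156 -0.04373439  0.015     ] [0.53659673 0.14810815 0.03      ] dir [-0.98258691 -0.18580357] yaw -2.954703045792688 len 0.18226103601512306
H 0.14238810738831184 0.1287100857319986
R 0.08769546739980352 -0.05619005075477873
B -0.09179682409026298 0.05800000000000002
O [0.63320546 0.10919067] sill [0.59485272 0.04291045]
top [0.55385716 0.03853475 0.012     ] 0.09109471417224471 0.054682381852566866
top [0.73625824 0.06686745 0.012     ] -0.09339450952975586 0.06073381292818867
top [ 0.51409266 -0.0388433   0.012     ] 0.14454391672207445 0.12332465996049191
362 0 None 366 12 (np.int64(218), np.int64(229)) 370 13 (np.int64(218), np.int64(230)) 374 13 (np.int64(217), np.int64(229)) 378 13 (np.int64(217), np.int64(229)) 382 13 (np.int64(217), np.int64(229)) 386 13 (np.int64(216), np.int64(228)) 390 13 (np.int64(216), np.int64(228)) 394 14 (np.int64(215), np.int64(228)) 398 13 (np.int64(215), np.int64(227)) 402 13 (np.int64(215), np.int64(227)) 406 13 (np.int64(214), np.int64(226)) 410 13 (np.int64(214), np.int64(226)) 414 14 (np.int64(213), np.int64(226)) 418 13 (np.int64(213), np.int64(225)) 422 0 None [[303, 153], [301, 176], [401, 198], [407, 179], [403, 174]]
```

{"op": "step_arm", "data": {"commands": [[1, -1.2, -3.2, -1, 0, 0, 0.12], [1, -2.4, -6.4, -2, 0, 0, 0.24], [1, -3.6, -9.6, -3, 0, 0, 0.36], [1, -4.8, -12.8, -4, 0, 0, 0.48], [1, -6, -16, -5, 0, 0, 0.6]]}}

```text
time: 2.12
tool_pos: [0.4899, -0.2128, 0.2831]
tool_rot: [3.141, 0.0, 0.895]
contact_force: [0.3, 0.1, 0.2]
opening: 0.0919
grip_force: 0.0
```

{"op": "step_arm", "data": {"commands": [[1, -1.2, -3.2, -2, 0, 0, 0.12], [1, -2.4, -6.4, -4, 0, 0, 0.24], [1, -3.6, -9.6, -6, 0, 0, 0.36], [1, -4.8, -12.8, -8, 0, 0, 0.48], [1, -5.6, -16, -10, 0, 0, 0.6]]}}

```text
time: 2.53
tool_pos: [0.433, -0.3728, 0.1828]
tool_rot: [-3.141, 0.0, 1.494]
contact_force: [0.5, 0.2, 0.9]
opening: 0.0921
grip_force: 0.0
```

{"op": "step_arm", "data": {"commands": [[1, 0, 0, -2, 0, 0, 0.1], [1, 0, 0, -5, 0, 0, 0.16], [1, 0, 0, -7, 0, 0, 0.16], [1, 0, 0, -9, 0, 0, 0.16], [1, 0, 0, -9, 0, 0, 0.16]]}}

```text
time: 2.95
tool_pos: [0.4326, -0.3695, 0.0897]
tool_rot: [-3.137, -0.006, 1.648]
contact_force: [-0.7, 0.2, -0.7]
opening: 0.0917
grip_force: 0.0
```

```bash
python3 - <<'E'
from h import *
m=camera_model("wrist"); i=snap("wrist","w2.png"); o=observe(); print(o["time"],o["tool_pos"],o["tool_rot"],o["contact_force"])
c,d=ray(m,320,200); print(c,d)
P=o["tool_pos"]
for z in(0,.03): print(onz(m,320,200,z))
h=cv2.cvtColor(i,cv2.COLOR_RGB2HSV); k=cv2.inRange(h,(8,70,60),(22,255,255))
for c in cv2.findContours(k,cv2.RETR_EXTERNAL,cv2.CHAIN_APPROX_NONE)[0]:
    if cv2.contourArea(c)>500: print(cv2.contourArea(c),[(p.tolist(),onz(m,*p,.0035)[:2].round(4).tolist(),onz(m,*p,.032)[:2].round(4).tolist()) for p in cv2.approxPolyDP(c,5,True)[:,0]])
t=camera_model("top"); print("wheel",onz(t,348.2,133.2,.03))
E
```

```text
3.0 [ 0.4336733  -0.3702211   0.09184384] [-3.13876652 -0.0034191   1.64882249] [ 0.332919   -0.06542914 -0.35960895]
[ 0.42628546 -0.28661658  0.24692831] [ 0.02157186 -0.30505303 -0.95209739]
[ 4.31880166e-01 -3.65732682e-01  2.77555756e-17]
[ 0.43120045 -0.35612065  0.03      ]
2529.0 [([577, 328], [0.7093, -0.4825], [0.6762, -0.4595]), ([307, 334], [0.4299, -0.5138], [0.4295, -0.4872]), ([307, 341], [0.4306, -0.523], [0.4301, -0.4953]), ([555, 341], [0.6922, -0.5008], [0.6611, -0.4758])]
7620.0 [([539, 63], [0.5921, -0.2398], [0.5727, -0.2453]), ([494, 58], [0.5565, -0.239], [0.5413, -0.2446]), ([450, 211], [0.5501, -0.3656], [0.5356, -0.3563]), ([457, 217], [0.5577, -0.3708], [0.5423, -0.3609]), ([496, 222], [0.5943, -0.3727], [0.5746, -0.3626])]
12545.0 [([346, 3], [0.4387, -0.2115], [0.4373, -0.2203]), ([294, 4], [0.4007, -0.2151], [0.4037, -0.2235]), ([299, 242], [0.4154, -0.4076], [0.4167, -0.3935]), ([348, 241], [0.4613, -0.4028], [0.4572, -0.3892])]
wheel [ 0.72512887 -0.15504233  0.03      ]
```

View pics/w2.png

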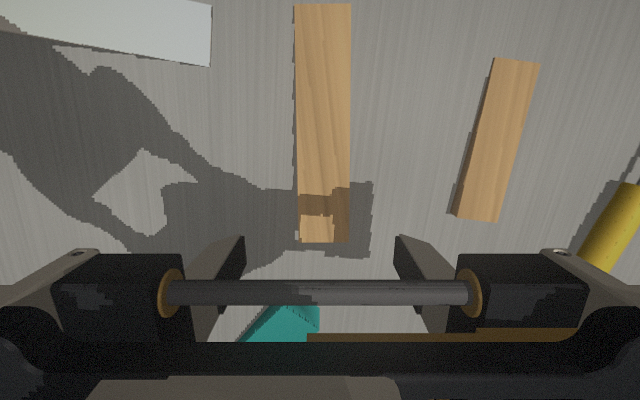

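{"op": "step_arm", "data": {"commands": [[1, 0.15, -0.2, -3, 0, 0, 0.018], [1, 0.15, -0.2, -6, 0, 0, 0.018], [1, 0.15, -0.2, -8.3, 0, 0, 0.018], [1, 0.15, -0.2, -8.4, 0, 0, 0.018], [1, 0.15, -0.2, -8.4, 0, 0, 0.018]]}}

```text
time: 3.42
tool_pos: [0.4371, -0.3728, 0.01]
tool_rot: [-3.141, -0.0, 1.668]
contact_force: [1.1, -0.4, 0.6]
opening: 0.0919
grip_force: 0.0
```

{"op": "step_arm", "data": {"commands": [[0.3, 0, 0, 0, 0, 0, 0], [0.3, 0, 0, 0, 0, 0, 0], [0.3, 0, 0, 0, 0, 0, 0], [0.3, 0, 0, 0, 0, 0, 0], [0.3, 0, 0, 0, 0, 0, 0]], "grip_force": 35}}

```text
time: 3.83
tool_pos: [0.4378, -0.3726, 0.0102]
tool_rot: [3.141, 0.001, 1.669]
contact_force: [0.5, 0.1, 0.3]
opening: 0.0631
grip_force: 0.0
```

{"op": "step_arm", "data": {"commands": [[0.5, -0.2, 0, -0.5, 0, 0, 0], [0.3, -0.2, 0, -0.5, 0, 0, 0], [0.3, -0.2, 0, -0.5, 0, 0, 0], [0.3, -0.2, 0, -0.5, 0, 0, 0], [0.3, -0.2, 0, -0.5, 0, 0, 0]]}}

```text
time: 4.25
tool_pos: [0.4354, -0.3721, 0.0041]
tool_rot: [-3.141, -0.0, 1.669]
contact_force: [0.5, 1.1, 0.0]
opening: 0.0418
grip_force: 34.9
```

{"op": "step_arm", "data": {"commands": [[0.3, 0, 0, 0, 0, 0, 0], [0.3, 0, 0, 0, 0, 0, 0], [0.3, 0, 0, 0, 0, 0, 0], [0.3, 0, 0, 0, 0, 0, 0], [0.3, 0, 0, 0, 0, 0, 0]]}}

```text
time: 4.67
tool_pos: [0.4355, -0.3723, 0.0043]
tool_rot: [3.141, 0.0, 1.669]
contact_force: [-0.4, 0.5, -1.1]
opening: 0.0419
grip_force: 34.9
```

{"op": "step_arm", "data": {"commands": [[0.3, 0, 0, 2, 0, 0, 0], [0.3, 0, 0, 4, 0, 0, 0], [0.3, 2, 0, 5.5, 0, 0, 0.02], [0.3, 5, 0, 5.5, 0, 0, 0.05], [0.3, 8, 1, 5.5, 0, 0, 0.078]]}}

```text
time: 5.08
tool_pos: [0.5167, -0.3645, 0.0612]
tool_rot: [3.139, 0.004, 1.746]
contact_force: [0.2, 0.4, -0.4]
opening: 0.0417
grip_force: 34.9
```

{"op": "step_arm", "data": {"commands": [[0.3, 3, 2, 0, 0, 0, 0], [0.3, 6, 4, 0, 0, 0, 0], [0.3, 9, 7, 0, 0, 0, 0], [0.3, 11, 11, 0, 0, 0, 0], [0.3, 11, 14, 0, 0, 0, 0]]}}

```text
time: 5.5
tool_pos: [0.6285, -0.2202, 0.059]
tool_rot: [3.139, 0.001, 1.748]
contact_force: [-0.5, -0.1, -1.2]
opening: 0.0419
grip_force: 34.9
```

{"op": "step_arm", "data": {"commands": [[0.3, 0, 3, 0, 0, 0, 0], [0.3, 0, 6, 0, 0, 0, 0], [0.3, 0, 6.5, 0, 0, 0, 0], [0.3, 0, 6.5, 0, 0, 0, 0]]}}

```text
time: 5.83
tool_pos: [0.6255, -0.1549, 0.0593]
tool_rot: [-3.141, -0.0, 1.75]
contact_force: [-0.3, 0.3, -0.6]
opening: 0.0417
grip_force: 34.9
```

```bash
python3 - <<'E'
from h import *
m=camera_model("wrist"); i=snap("wrist","w3.png"); o=observe(); print(o["time"],o["tool_pos"],o["tool_rot"],o["contact_force"])
import pickle; pickle.dump(m,open("m3.pkl","wb"))
h=cv2.cvtColor(i,cv2.COLOR_RGB2HSV); k=cv2.inRange(h,(8,70,60),(22,255,255))
z=o["tool_pos"][2]-.0042
for c in cv2.findContours(k,cv2.RETR_EXTERNAL,cv2.CHAIN_APPROX_NONE)[0]:
    if cv2.contourArea(c)>500: print(cv2.contourArea(c),[(p.tolist(),onz(m,*p,z+.0035)[:2].round(4).tolist()) for p in cv2.approxPolyDP(c,5,True)[:,0]])
print("sill px",proj(m,[.595,.043,.01]),proj(m,[.5555,.0355,.007]),proj(m,[.734,.069,.022]))
E
```

```text
5.8833 [ 0.62564854 -0.15669759  0.05939595] [3.14150956e+00 4.06659579e-04 1.74890163e+00] [ 0.39180225 -0.13643333 -0.83887524]
2746.0 [([502, 341], [0.7618, -0.201]), ([492, 328], [0.751, -0.1918]), ([220, 333], [0.5694, -0.2295]), ([217, 340], [0.5678, -0.2359])]
23347.5 [([278, 0], [0.5819, -0.0285]), ([280, 277], [0.6037, -0.1782]), ([358, 279], [0.653, -0.1707]), ([368, 0], [0.6238, -0.0208])]
sill px [ 330.35657379 -110.38466233] [ 259.89856652 -105.94547285] [ 603.14922537 -129.08819213]
```

View pics/w3.png

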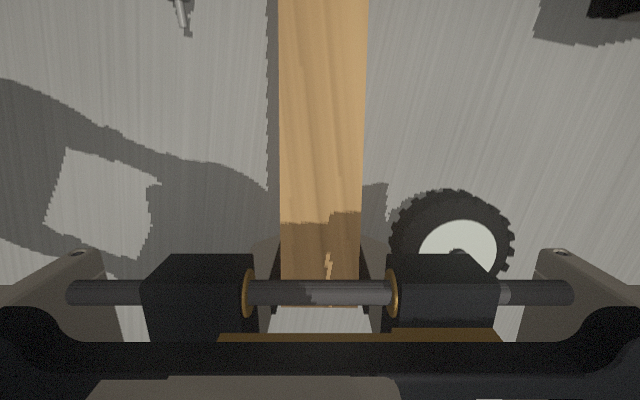

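{"op": "step_arm", "data": {"commands": [[0.3, 0.1, 2, 0, 0, 0, 0], [0.3, 0.1, 2, -2.5, 0, 0, 0], [0.3, 0.1, 2, -4.5, 0, 0, 0], [0.3, 0.1, 2, -5.3, 0, 0, 0], [0.3, 0.1, 2, -5.4, 0, 0, 0]]}}

```text
time: 6.3
tool_pos: [0.6258, -0.1388, 0.0041]
tool_rot: [-3.14, -0.001, 1.745]
contact_force: [0.1, 0.1, -1.2]
opening: 0.0416
grip_force: 34.9
```

{"op": "step_arm", "data": {"commands": [[0.3, 0, 0, -0.1, 0, 0, 0], [0.3, 0, 0, -0.1, 0, 0, 0]]}}

```text
time: 6.47
tool_pos: [0.6267, -0.1385, 0.0045]
tool_rot: [3.141, 0.0, 1.746]
contact_force: [0.7, -0.3, -1.2]
opening: 0.0415
grip_force: 34.9
```

```bash
python3 - <<'E'
from h import *
i=snap("top","t1.png"); j=snap("side","s1.png"); o=observe(); print(o["time"],o["tool_pos"],o["tool_rot"],o["contact_force"])
a=cv2.resize(i[80:240,215:375,::-1],(400,400),interpolation=cv2.INTER_CUBIC)
b=cv2.resize(j[100:230,250:380,::-1],(400,400),interpolation=cv2.INTER_CUBIC)
cv2.imwrite("pics/c3.png",np.hstack([a,b]))
E
```

```text
6.5667 [ 0.62678658 -0.13801819  0.00481081] [3.14068013e+00 5.34835558e-04 1.74631468e+00] [-0.61895085  0.71163428 -0.14213139]
```

View pics/c3.png

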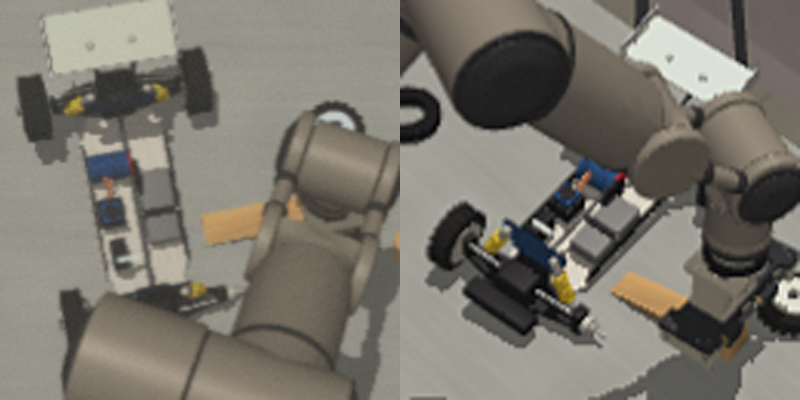

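{"op": "step_arm", "data": {"commands": [[0.55, 0, 0, 0, 0, 0, 0], [0.55, 0, 0, 0, 0, 0, 0], [0.3, 0, 0, 0, 0, 0, 0], [0.3, 0, 0, 0, 0, 0, 0], [0.3, 0, 0, 0, 0, 0, 0]]}}

```text
time: 6.98
tool_pos: [0.6267, -0.1372, 0.0046]
tool_rot: [3.141, 0.0, 1.747]
contact_force: [0.6, -0.6, 2.1]
opening: 0.0423
grip_force: 34.9
```

{"op": "step_arm", "data": {"commands": [[0.3, -0.18, 1, 0, 0, 0, 0], [0.3, -0.36, 2, 0, 0, 0, 0], [0.3, -0.45, 2.5, 0, 0, 0, 0], [0.3, -0.53, 3, 0, 0, 0, 0], [0.3, -0.53, 3, 0, 0, 0, 0]]}}

```text
time: 7.4
tool_pos: [0.6211, -0.1055, 0.0046]
tool_rot: [3.141, -0.001, 1.748]
contact_force: [-1.1, 2.9, 3.4]
opening: 0.0419
grip_force: 34.9
```

{"op": "step_arm", "data": {"commands": [[0.3, -0.05, 0.3, 0, 0, 0, 0], [0.3, -0.1, 0.6, 0, 0, 0, 0], [0.3, -0.16, 0.9, 0, 0, 0, 0], [0.3, -0.18, 1, 0, 0, 0, 0], [0.3, -0.18, 1, 0, 0, 0, 0]]}}

```text
time: 7.82
tool_pos: [0.6198, -0.0975, 0.0046]
tool_rot: [3.141, 0.001, 1.747]
contact_force: [1.1, -3.0, 4.7]
opening: 0.0417
grip_force: 34.9
```

{"op": "step_arm", "data": {"commands": [[0.3, -0.05, 0.3, 0, 0, 0, 0], [0.3, -0.1, 0.6, 0, 0, 0, 0], [0.3, -0.16, 0.9, 0, 0, 0, 0], [0.3, -0.18, 1, 0, 0, 0, 0], [0.3, -0.18, 1, 0, 0, 0, 0]]}}

```text
time: 8.23
tool_pos: [0.6181, -0.0878, 0.0046]
tool_rot: [3.14, 0.001, 1.747]
contact_force: [1.2, -4.0, 4.5]
opening: 0.0422
grip_force: 34.9
```

{"op": "step_arm", "data": {"commands": [[0.3, -0.05, 0.3, 0, 0, 0, 0], [0.3, -0.1, 0.6, 0, 0, 0, 0], [0.3, -0.16, 0.9, 0, 0, 0, 0], [0.3, -0.18, 1, 0, 0, 0, 0], [0.3, -0.18, 1, 0, 0, 0, 0]]}}

```text
time: 8.65
tool_pos: [0.6161, -0.0777, 0.0045]
tool_rot: [3.141, 0.001, 1.747]
contact_force: [0.7, -4.9, 4.7]
opening: 0.0417
grip_force: 34.9
```

```bash
cat > chk.py <<'E'
from h import *
import sys
i=snap("top",sys.argv[1]); o=observe(); print(o["time"],o["tool_pos"],o["contact_force"])
P=np.array([-.1757,.9845]); tip=o["tool_pos"][:2]+.16*P; print("insertion mm",(tip-[.595,.043])@P*1000)
# feature tracking vs first picture: shift of points on buggy
a=cv2.cvtColor(cv2.imread("pics/t1.png"),cv2.COLOR_BGR2GRAY); b=cv2.cvtColor(i,cv2.COLOR_RGB2GRAY)
# template shifts: rear-right wheel, rear-left wheel, wing, right edge mid (pixel coordinates u,v)
for n,(u,v,r) in dict(RRwheel=(229,123,10),RLwheel=(294,112,10),wing=(260,94,14),motor=(259,147,9),front=(296,198,7)).items():
    T=a[v-r:v+r+1,u-r:u+r+1]; S=b[v-r-6:v+r+7,u-r-6:u+r+7]
    c=cv2.matchTemplate(S,T,cv2.TM_CCOEFF_NORMED); _,s,_,(x,y)=cv2.minMaxLoc(c)
    def sub(l,k): 
        if k<1 or k>len(l)-2: return k
        p,q,w=l[k-1],l[k],l[k+1]; return k+.5*(p-w)/(p-2*q+w)
    print(n,"du %.2f dv %.2f s %.2f"%(sub(c[y],x)-6,sub(c[:,x],y)-6,s))
E
python3 chk.py t2.png
```

```text
8.7 [ 0.61617663 -0.07771548  0.00454339] [ 2.01977698 -4.67861763  4.82944399]
insertion mm 37.45259373879301
RRwheel du -0.52 dv -0.41 s 0.97
RLwheel du -0.71 dv -0.85 s 0.98
wing du -1.73 dv -0.14 s 0.95
motor du -0.43 dv -0.10 s 0.96
front du -1.78 dv -0.17 s 0.62
```

{"op": "step_arm", "data": {"commands": [[0.3, -0.05, 0.3, 0, 0, 0, 0], [0.3, -0.1, 0.6, 0, 0, 0, 0], [0.3, -0.16, 0.9, 0, 0, 0, 0], [0.3, -0.18, 1, 0, 0, 0, 0], [0.3, -0.18, 1, 0, 0, 0, 0]]}}

```text
time: 9.12
tool_pos: [0.6143, -0.0676, 0.0046]
tool_rot: [3.141, 0.001, 1.747]
contact_force: [0.6, -5.0, 5.5]
opening: 0.0414
grip_force: 34.9
```

{"op": "step_arm", "data": {"commands": [[0.3, -0.05, 0.3, 0, 0, 0, 0], [0.3, -0.1, 0.6, 0, 0, 0, 0], [0.3, -0.16, 0.9, 0, 0, 0, 0], [0.3, -0.18, 1, 0, 0, 0, 0], [0.3, -0.18, 1, 0, 0, 0, 0]]}}

```text
time: 9.53
tool_pos: [0.6125, -0.0576, 0.0046]
tool_rot: [3.141, 0.001, 1.747]
contact_force: [0.7, -4.1, 4.7]
opening: 0.0419
grip_force: 34.9
```

{"op": "step_arm", "data": {"commands": [[0.3, -0.05, 0.3, 0, 0, 0, 0], [0.3, -0.1, 0.6, 0, 0, 0, 0], [0.3, -0.16, 0.9, 0, 0, 0, 0], [0.3, -0.18, 1, 0, 0, 0, 0], [0.3, -0.18, 1, 0, 0, 0, 0]]}}

```text
time: 9.95
tool_pos: [0.6107, -0.0476, 0.0046]
tool_rot: [3.141, 0.001, 1.747]
contact_force: [0.8, -4.9, 5.2]
opening: 0.042
grip_force: 34.9
```

```bash
python3 chk.py t3.png
```

```text
10.0 [ 0.61066029 -0.04755213  0.00457015] [ 1.30685456 -3.57188754  3.96118639]
insertion mm 68.11763591695667
RRwheel du -1.07 dv -0.01 s 0.99
RLwheel du -1.59 dv -1.23 s 0.98
wing du -3.36 dv -0.81 s 0.93
motor du -1.07 dv -0.33 s 0.97
front du -6.00 dv -6.00 s 0.39
```

{"op": "step_arm", "data": {"commands": [[0.3, -0.05, 0.3, 0, 0, 0, 0], [0.3, -0.09, 0.5, 0, 0, 0, 0], [0.3, -0.12, 0.7, 0, 0, 0, 0], [0.3, -0.12, 0.7, 0, 0, 0, 0], [0.3, -0.12, 0.7, 0, 0, 0, 0]]}}

```text
time: 10.42
tool_pos: [0.6094, -0.0406, 0.0046]
tool_rot: [3.141, 0.001, 1.747]
contact_force: [1.7, -4.9, 6.3]
opening: 0.0415
grip_force: 34.9
```

{"op": "step_arm", "data": {"commands": [[0.3, -0.04, 0.2, 0, 0, 0, 0], [0.3, -0.09, 0.5, 0, 0, 0, 0], [0.3, -0.09, 0.5, 0, 0, 0, 0]]}}

```text
time: 10.67
tool_pos: [0.6085, -0.0355, 0.0046]
tool_rot: [3.141, 0.001, 1.747]
contact_force: [0.9, -4.7, 5.4]
opening: 0.0419
grip_force: 34.9
```

```bash
python3 chk.py t4.png
```

```text
10.7167 [ 0.60853198 -0.0354896   0.00457316] [ 1.47969779 -4.01977425  5.31772428]
insertion mm 80.36713889666534
RRwheel du -1.31 dv 0.09 s 0.97
RLwheel du -1.88 dv -1.06 s 0.98
wing du -4.07 dv -0.94 s 0.91
motor du -1.30 dv -0.30 s 0.97
front du -6.00 dv -6.00 s 0.18
```

{"op": "step_arm", "data": {"commands": [[0.3, -0.04, 0.2, 0, 0, 0, 0], [0.3, -0.07, 0.4, 0, 0, 0, 0], [0.3, -0.07, 0.4, 0, 0, 0, 0], [0.3, -0.07, 0.4, 0, 0, 0, 0]]}}

```text
time: 11.05
tool_pos: [0.6078, -0.0316, 0.0046]
tool_rot: [3.141, 0.001, 1.747]
contact_force: [0.3, -4.5, 4.9]
opening: 0.042
grip_force: 34.9
```

{"op": "step_arm", "data": {"commands": [[0.3, -0.04, 0.2, 0, 0, 0, 0], [0.3, -0.07, 0.4, 0, 0, 0, 0], [0.3, -0.07, 0.4, 0, 0, 0, 0], [0.3, -0.07, 0.4, 0, 0, 0, 0]]}}

```text
time: 11.38
tool_pos: [0.6071, -0.0276, 0.0046]
tool_rot: [3.141, 0.001, 1.747]
contact_force: [1.0, -4.3, 5.4]
opening: 0.0419
grip_force: 34.9
```

```bash
python3 chk.py t5.png
```

```text
11.4333 [ 0.60715272 -0.02761233  0.0045828 ] [ 1.48003354 -4.22672277  5.77496274]
insertion mm 88.36465050281332
RRwheel du -1.42 dv 0.08 s 0.96
RLwheel du -2.04 dv -0.91 s 0.98
wing du -4.62 dv -0.98 s 0.91
motor du -1.47 dv -0.42 s 0.95
front du 6.00 dv 6.00 s 0.05
```

{"op": "step_arm", "data": {"commands": [[0.3, -0.04, 0.2, 0, 0, 0, 0], [0.3, -0.07, 0.4, 0, 0, 0, 0], [0.3, -0.07, 0.4, 0, 0, 0, 0], [0.3, -0.07, 0.4, 0, 0, 0, 0]]}}

```text
time: 11.77
tool_pos: [0.6064, -0.0236, 0.0046]
tool_rot: [3.141, 0.001, 1.747]
contact_force: [1.0, -4.4, 5.8]
opening: 0.0418
grip_force: 34.9
```

{"op": "step_arm", "data": {"commands": [[0.3, -0.04, 0.2, 0, 0, 0, 0], [0.3, -0.07, 0.4, 0, 0, 0, 0], [0.3, -0.07, 0.4, 0, 0, 0, 0], [0.3, -0.07, 0.4, 0, 0, 0, 0]]}}

```text
time: 12.1
tool_pos: [0.6059, -0.0204, 0.0046]
tool_rot: [3.141, 0.002, 1.747]
contact_force: [0.8, -7.2, 4.9]
opening: 0.0419
grip_force: 34.9
```

```bash
python3 chk.py t6.png
```

```text
12.15 [ 0.60589216 -0.02036918  0.0045807 ] [ 1.19379743 -7.35237858  4.7430647 ]
insertion mm 95.71700968728982
RRwheel du -1.78 dv -0.61 s 0.96
RLwheel du -2.24 dv -0.67 s 0.97
wing du -5.03 dv -1.22 s 0.92
motor du -1.64 dv -0.48 s 0.95
front du 4.36 dv 6.00 s -0.00
```

{"op": "step_arm", "data": {"commands": [[0.3, -0.02, 0.1, 0, 0, 0, 0], [0.3, -0.04, 0.2, 0, 0, 0, 0], [0.3, -0.04, 0.2, 0, 0, 0, 0], [0.3, -0.04, 0.2, 0, 0, 0, 0]]}}

```text
time: 12.48
tool_pos: [0.6055, -0.019, 0.0046]
tool_rot: [3.141, 0.002, 1.747]
contact_force: [1.8, -10.9, 4.5]
opening: 0.0419
grip_force: 34.9
```

```bash
python3 chk.py t7.png
```

```text
12.5333 [ 0.60552713 -0.01894441  0.00456322] [ 2.06471397 -9.6259929   5.42777453]
insertion mm 97.18382895877205
RRwheel du -1.76 dv -0.49 s 0.97
RLwheel du -2.26 dv -0.38 s 0.97
wing du -5.22 dv -1.30 s 0.92
motor du -1.95 dv -0.49 s 0.96
front du 6.00 dv -6.00 s 0.03
```

{"op": "step_arm", "data": {"commands": [[0.6, 0, 0, 0, 0, 0, 0], [0.6, 0, 0, 0, 0, 0, 0], [0.6, 0, 0, 0, 0, 0, 0], [0.6, 0, 0, 0, 0, 0, 0]]}}

```text
time: 12.87
tool_pos: [0.6043, -0.0165, 0.0036]
tool_rot: [-3.14, -0.001, 1.747]
contact_force: [-0.8, 0.1, 0.6]
opening: 0.0546
grip_force: 0.0
```

{"op": "step_arm", "data": {"commands": [[0.6, 0, 0, 1, 0, 0, 0], [0.6, 0, 0, 3, 0, 0, 0], [0.6, 0, 0, 6, 0, 0, 0], [0.6, 0, 0, 9, 0, 0, 0], [0.6, 0, 0, 12, 0, 0, 0]]}}

```text
time: 13.28
tool_pos: [0.6047, -0.0168, 0.126]
tool_rot: [-3.141, -0.0, 1.747]
contact_force: [-0.4, -0.9, 0.6]
opening: 0.0553
grip_force: 0.0
```

{"op": "step_arm", "data": {"commands": [[0.6, 0, -3, 3, 0, 0, 0], [0.6, 0, -6, 6, 0, 0, 0], [0.6, 0, -10, 9, 0, 0, 0], [0.6, 0, -14, 12, 0, 0, 0], [0.6, 0, -17, 15, 0, 0, 0]]}}

```text
time: 13.7
tool_pos: [0.6042, -0.1745, 0.2633]
tool_rot: [-3.141, -0.0, 1.747]
contact_force: [0.5, -0.6, -0.7]
opening: 0.0551
grip_force: 0.0
```

```bash
python3 chk.py t8.png; python3 - <<'E'
from h import *
i=cv2.imread("pics/t8.png"); j=snap("side","s8.png")
a=cv2.resize(i[80:230,215:365],(400,400),interpolation=cv2.INTER_CUBIC)
b=cv2.resize(j[100:230,250:380,::-1],(400,400),interpolation=cv2.INTER_CUBIC)
cv2.imwrite("pics/c4.png",np.hstack([a,b]))
E
```

```text
13.75 [ 0.60584775 -0.18117692  0.26963747] [-1.21205953 -4.69005816  4.15191222]
insertion mm -62.59041213310638
RRwheel du -1.75 dv -0.49 s 0.97
RLwheel du -2.26 dv -0.36 s 0.97
wing du -5.21 dv -1.31 s 0.92
motor du -1.97 dv -0.51 s 0.96
front du -3.12 dv -1.04 s 0.87
```

View pics/c4.png

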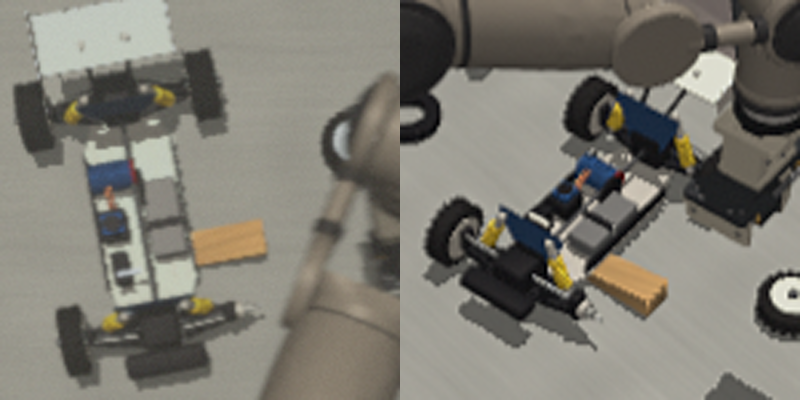

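```bash
python3 -c "
from cell import *
print(hand_in())"
```

```text
the job is handed in; nothing more can be done
None
```

I pushed the larger wedge thin end first about 97 mm under the left chassis edge behind the bare hub; the push force rose from about 5 N to 10 N, so I take the rear right wheel to be down, the buggy did not shift when I let go, and the job is handed in with the arm clear (no result came back).

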